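Put the spray bottles back in their own drip trays

TASK

The three spray bottles have been put back in each other's drip trays: swap them round so that the pink bottle stands in the pink tray, the green bottle in the green tray and the clear bottle with the blue head in the blue tray. Only one bottle fits in a tray, so park a bottle in the empty black tray on the way (and leave the black tray empty again at the end). Each bottle must stand upright and flat inside its tray; knock none of them over, and leave the inflator, the tyre lever and the polish tin where they are.

Things in the scene. Friction and masses are not known exactly. Their poses are not given: they have to be found in the camera images.
- bottle_pink_center (a point): Pink empty spray bottle, pink trigger head. Upright, 186 mm tall, about 60 g; round body 58 mm wide, neck 26 mm. Point: on the axis, 93 mm above its underside; z up the axis, nozzle to -x (55 mm off the axis, starts roughly towards the robot). Grip the spray head from above on the axis: flat sides 28 mm apart across y, from 59 to 89 mm above the point.
- bottle_green_center (a point): Green empty spray bottle, green trigger head. Upright, 186 mm tall, about 60 g; round body 58 mm wide, neck 26 mm. Point: on the axis, 93 mm above its underside; z up the axis, nozzle to -x (55 mm off the axis, starts roughly towards the robot). Grip the spray head from above on the axis: flat sides 28 mm apart across y, from 59 to 89 mm above the point.
- bottle_clear_center (a point): Clear colourless empty spray bottle, blue trigger head; belongs in the blue tray. Upright, 186 mm tall, about 60 g; round body 58 mm wide, neck 26 mm. Point: on the axis, 93 mm above its underside; z up the axis, nozzle to -x (55 mm off the axis, starts roughly towards the robot). Grip the spray head from above on the axis: flat sides 28 mm apart across y, from 59 to 89 mm above the point.
- tray_pink: Pink; the place of the pink bottle. Round drip tray fixed to the shelf, 100 mm across, 12 mm high, floor 3 mm thick, inside 84 mm across at the floor and 90 mm at the rim (13 mm spare all round a bottle). Origin: centre of its underside, on the shelf top (height 0); z up.
- tray_green: Green; the place of the green bottle. Round drip tray fixed to the shelf, 100 mm across, 12 mm high, floor 3 mm thick, inside 84 mm across at the floor and 90 mm at the rim (13 mm spare all round a bottle). Origin: centre of its underside, on the shelf top (height 0); z up.
- tray_blue: Blue; the place of the clear bottle with the blue head. Round drip tray fixed to the shelf, 100 mm across, 12 mm high, floor 3 mm thick, inside 84 mm across at the floor and 90 mm at the rim (13 mm spare all round a bottle). Origin: centre of its underside, on the shelf top (height 0); z up.
- tray_black: The spare place: black, empty at the start. Round drip tray fixed to the shelf, 100 mm across, 12 mm high, floor 3 mm thick, inside 84 mm across at the floor and 90 mm at the rim (13 mm spare all round a bottle). Origin: centre of its underside, on the shelf top (height 0); z up.
- inflator_center (a point): Bystander: black cordless tyre inflator standing upright, 46 x 74 mm in plan (dial adds 9 mm on one side), 140 mm tall, with a rubber press button and a small side dial. Point at its middle, 65 mm above its underside. Leave it alone.
- tyre_lever: Bystander: steel tyre lever lying flat beyond the trays, 290 mm long, 24 mm wide, up to 20 mm high. Origin under its middle, on the shelf; x along its length. Leave it alone.
- polish_tin: Bystander: flat round tin of wax polish with a red lid, 92 mm across, 36 mm high. Origin at the centre of its underside. Leave it alone.

How it is judged (in metres and radians):
On the way:
1. one of the bottles is parked upright in the black tray (((horizontal distance between bottle_pink_center and tray_black below 0.017 m and z of bottle_pink_center in the frame of tray_black below 0.101 m and angle between bottle_pink_center's own z axis and vertical below 0.1 rad and linear speed of bottle_pink below 0.02 m/s and angular speed of bottle_pink below 0.2 rad/s) or (horizontal distance between bottle_green_center and tray_black below 0.017 m and z of bottle_green_center in the frame of tray_black below 0.101 m and angle between bottle_green_center's own z axis and vertical below 0.1 rad and linear speed of bottle_green below 0.02 m/s and angular speed of bottle_green below 0.2 rad/s) or (horizontal distance between bottle_clear_center and tray_black below 0.017 m and z of bottle_clear_center in the frame of tray_black below 0.101 m and angle between bottle_clear_center's own z axis and vertical below 0.1 rad and linear speed of bottle_clear below 0.02 m/s and angular speed of bottle_clear below 0.2 rad/s))), for 0.2 s.
At the end, for the whole second after the job is handed in: Each bottle stands at rest, upright (within 0.1 rad) and down on the floor of the tray of its own colour, its axis within 17 mm of the tray's centre (that is, anywhere inside the rim); so the black tray is empty (horizontal distance between bottle_pink_center and tray_pink below 0.017 m and z of bottle_pink_center in the frame of tray_pink below 0.101 m and angle between each of bottle_pink_center, bottle_green_center, bottle_clear_center's own z axis and vertical below 0.1 rad and linear speed of each of bottle_pink, bottle_green, bottle_clear below 0.02 m/s and angular speed of each of bottle_pink, bottle_green, bottle_clear below 0.2 rad/s and horizontal distance between bottle_green_center and tray_green below 0.017 m and z of bottle_green_center in the frame of tray_green below 0.101 m and horizontal distance between bottle_clear_center and tray_blue below 0.017 m and z of bottle_clear_center in the frame of tray_blue below 0.101 m); the robot touches nothing.
It fails at once if a bottle is knocked over (tilted by more than 0.9 rad) (angle between any of bottle_pink_center, bottle_green_center, bottle_clear_center's own z axis and vertical above 0.9 rad).
It fails at once if the inflator is shifted by more than 20 mm (distance of inflator_center from where it was at the start of the episode above 0.02 m).
It fails at once if the tyre lever is shifted by more than 20 mm (distance of tyre_lever from where it was at the start of the episode above 0.02 m).
It fails at once if the polish tin is shifted by more than 20 mm (distance of polish_tin from where it was at the start of the episode above 0.02 m).
It also fails if it takes over 106 s, if anything falls off the work surface, if the arm or the gripper's body presses on something with over 40 N, if the wrist force passes 120 N, or if a joint passes its speed limit or range.

ROBOT

A 7-joint arm with a two-finger parallel gripper is mounted at the origin on the work surface. World frame = base frame: x ahead of the robot, y to its left, z up, the work surface at z = 0. Lengths are in mm, angles in degrees, forces in N, time in s.
With the tool pointing down it reaches from about 425 to 950 mm from the base axis. Payload 4.7 kg.
Tool frame: the origin (TCP) lies at the very end of the fingers, on their centre line; the grasp point (between the pads) lies 19 mm behind it (env.grip_point_offset is the z of the grasp point in the tool frame, in mm); z points along the fingers, y is the direction in which the jaws open and shut (so a half turn about z gives the same grasp; the last joint's range is limited). The gripper opens to 85 mm and grips with 20 to 120 N. Pads are 22 mm wide; open, the fingers measure 114 mm over their backs; the gripper's body (76 mm by 85 mm) begins 54 mm behind the grasp point. The pads swing forward as they close: fully open they stand 13 mm farther back than shut.
Start: joints at [-77.917, 26.849, -2.785, 87.806, 1.381, 65.374, -4.715], TCP at [160.275, 655.714, 231.335] pointing down, gripper open.
Joint ranges: [-148.3, 148.3], [-19.14, 114.17], [-79.39, 73.82], [5.75, 140.21], [-59.74, 239.74], [12.07, 113.84], [-152.46, 152.46]. Speed limits (degrees/s): [147.25, 147.25, 180, 180, 180, 180, 180].

INTERFACE

Orientations are given as [roll, pitch, yaw] about the fixed x, y, z axes, in that order (R = Rz(yaw) Ry(pitch) Rx(roll)).
In Python, from bench import get_state, get_image, order, spotter, env gives the robot as it stands.
- The arm moves only by the tool apply_moves, never from a script. Its argument "deltas" is a list of rows, each a list of 3 entries, a list of its own where there are three numbers: the opening in per cent of the stroke, from 0 (shut) to 100 (fully open), then the shift along the tool's x, y, z in mm, then the turn about the tool's z in degrees. In form: [[grip, [dx, dy, dz], yaw], ...]. A call has 1 to 12 rows; each row is the pose to reach, as a shift and turn from the pose commanded when the call began, along the tool's axes at that moment; what a row does not reach only later rows make up. A row lasts 1/12 s, in which the tool goes at most 41.7 mm and 7.16 degrees, less where a joint would pass 70% of its speed; a pose out of reach is approached as far as the arm can. A call with a gripper value outside its range is refused whole. The fingers move at their own pace and stop on an object; "squeeze" is the grip in N (left out, the last holds). Time passes only in rows, so rows that repeat a pose let the fingers close. It gives the time, the measured TCP pose, the force and the opening at its end, in the units of the state.
- get_state(): the state, without advancing time (a new reading comes with each control period).
- get_image(name): name is "scene" or "top" or "wrist"; returns a dict with "image" (480x640x3 uint8, blue, green, red), "K" (3x3 intrinsics, pixels), "distortion" ([k1, k2, p1, p2, k3] as OpenCV has them; the pictures are not rectified), "rvec" (rotation vector, rad) and "tvec" (3), from world to camera coordinates, as OpenCV has them. Camera axes: x right, y down, z forward; pixel columns grow to the right and rows downward; lengths in mm; the calibration is good to about 2 mm. A picture is of the moment at which its call begins. There is no depth.
- order.job_done(): hands the job in, once; it reports no verdict.
Trained networks look in the newest picture that a camera, given by its name, has taken for a name from the list of things; names that differ only in an ending like _2 or _b are one class to them, and where a whole thing is asked for, a point or a joint stands for the part that bears it (a point fixed in the world has none). Each returns a list of dicts, best first, with "conf" (0 to 1); they miss things now and then, are a little off and sometimes report something else, mostly with a low value. They report only what shows in the picture. A call takes as long as a camera call.
- spotter.search_frame(camera, query): "xyz" ([x, y, z] in mm, in world coordinates, good to about 4 mm: the middle of the surface that is visible of it).
- spotter.mark_of(camera, query): "xyz" ([x, y, z] in mm, in world coordinates, good to about 4 mm: a listed point, or the origin of a listed thing).
The state is a dict: "clock": time; "joint_positions": joint angles; "qd": joint speeds; "tau": joint torques, N m; "ee_pos": TCP position; "orientation": TCP orientation; "force": force on the tool from outside, world axes, zero at the start; "ft_torque": the same for the moment, N m; "gripper_width": opening from 0.0 (shut) to 1.0 (fully open).
Only numpy, scipy, OpenCV 4.12 (cv2) and the standard library are available. Lean on these libraries where they do the work, as an engineer would, in place of code of your own. Each camera call takes 0.05 s, during which the arm holds its last target. There are 200 camera calls.

## Working session

There is one attempt and no reset: what is moved stays moved. The work goes in short steps, Python scripts to look and compute and a tool call to move; the robot and the scene stay as the last step left them, time stands still between calls to the robot, and variables do not carry over. Pictures are saved under pics/ and viewed, about 12 in all and at most 16, crops included, and the job is handed in when it is done.

Besides the shell and the picture viewer there is one more tool, called by a JSON object that holds its "fn" and its "kwargs", one argument or row to a line. apply_moves: Moves the arm, as the interface text tells. Its arguments: {"type":"object","properties":{"deltas":{"type":"array","items":{"type":"array"}},"squeeze":{"type":"number"}},"required":["deltas"]}

```bash
mkdir -p pics; cat > h.py <<'E'
from bench import get_state, get_image, order, spotter, env
import numpy as np, cv2
def snap(cam,name):
    im=get_image(cam); cv2.imwrite(f"pics/{name}.png",im["image"]); return im
def proj(im,p):
    return cv2.projectPoints(np.float64(p).reshape(-1,1,3),np.float64(im["rvec"]),np.float64(im["tvec"]),np.float64(im["K"]),np.float64(im["distortion"]))[0].reshape(-1,2)
N=["bottle_pink_center","bottle_green_center","bottle_clear_center","tray_pink","tray_green","tray_blue","tray_black","inflator_center","tyre_lever","polish_tin"]
E
python3 - <<'E'
from h import *
s=get_state(); print({k:np.round(s[k],2) for k in ("clock","ee_pos","orientation","gripper_width","force")}, env.grip_point_offset)
for c in("top","scene"):
    im=snap(c,c+"0")
    for n in N:
        print(c,n,[(np.round(d["xyz"]).astype(int).tolist(),round(d["conf"],2),proj(im,d["xyz"])[0].astype(int).tolist()) for d in spotter.mark_of(c,n)[:2]])
E
```

```text
{'clock': np.float64(0.0), 'ee_pos': array([160.17, 655.1 , 230.23]), 'orientation': array([-179.88,    0.  ,  166.26]), 'gripper_width': np.float64(1.0), 'force': array([ 0.49, -0.76,  0.31])} -18.700000000000003
top bottle_pink_center [([569, 92, 98], 0.9, [292, 278])]
top bottle_green_center [([500, -101, 95], 0.85, [361, 301]), ([540, 281, -5], 0.72, [234, 291])]
top bottle_clear_center [([607, -292, 96], 0.61, [426, 262])]
top tray_pink [([609, -293, 0], 0.86, [420, 264])]
top tray_green [([561, 100, -2], 0.72, [292, 282])]
top tray_blue [([495, -102, -1], 0.55, [359, 303])]
top tray_black [([542, 285, -4], 0.74, [232, 290])]
top inflator_center [([500, -500, 65], 0.72, [498, 299]), ([482, 465, 0], 0.21, [173, 311])]
top tyre_lever [([750, 38, 1], 0.91, [311, 221])]
top polish_tin [([484, 464, -1], 0.86, [173, 310]), ([562, 99, 0], 0.28, [293, 282])]
scene bottle_pink_center [([564, 92, 99], 0.84, [329, 206])]
scene bottle_green_center [([501, -101, 96], 0.74, [265, 231])]
scene bottle_clear_center [([755, 42, -2], 0.24, [360, 274])]
scene tray_pink [([606, -293, 4], 0.77, [239, 310]), ([484, 462, 2], 0.68, [390, 147])]
scene tray_green [([559, 95, 4], 0.55, [327, 221])]
scene tray_blue [([502, -100, 0], 0.81, [268, 247])]
scene tray_black [([541, 280, 0], 0.81, [365, 186])]
scene inflator_center [([503, -501, 64], 0.6, [150, 324]), ([545, 283, 1], 0.3, [366, 186])]
scene tyre_lever [([755, 38, 0], 0.84, [358, 275])]
scene polish_tin [([483, 462, -1], 0.9, [390, 147])]
```

View pics/top0.png

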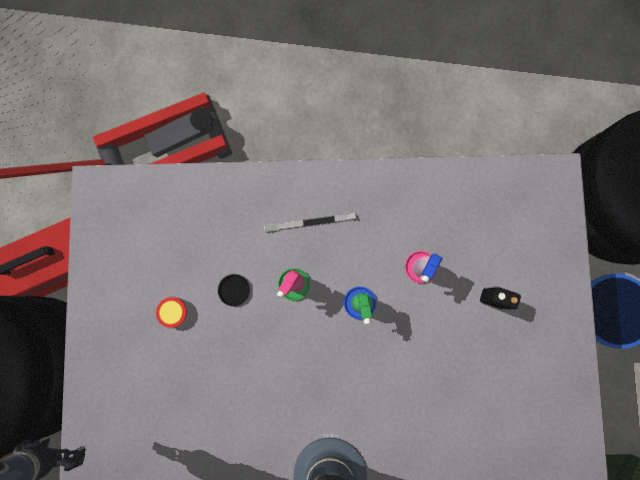

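View pics/scene0.png

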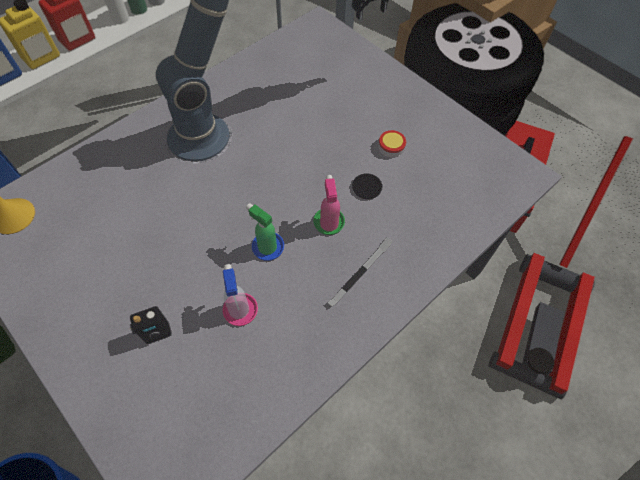

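Top view: pink bottle in green tray (292,285), green bottle in blue tray (360,303), clear bottle in pink tray (421,267), and an empty black tray (233,290); these agree with the network. Next, the nozzle directions.

```bash
cat >> h.py <<'E'
def unproj(im,uv,z):
    K,d=np.float64(im["K"]),np.float64(im["distortion"]); R=cv2.Rodrigues(np.float64(im["rvec"]))[0]; t=np.float64(im["tvec"]).ravel()
    n=cv2.undistortPoints(np.float64(uv).reshape(-1,1,2),K,d).reshape(-1,2); r=np.c_[n,np.ones(len(n))]@R; c=-R.T@t
    return (c+r*((z-c[2])/r[:,2])[:,None])[:,:2]
HUE={"pink":(155,178),"green":(45,80),"clear":(105,125)}
def head(im,col,xy,z=172,rad=70):
    hsv=cv2.cvtColor(im["image"],cv2.COLOR_BGR2HSV); lo,hi=HUE[col]
    m=(hsv[...,0]>=lo)&(hsv[...,0]<=hi)&(hsv[...,1]>130)&(hsv[...,2]>60)
    v,u=np.nonzero(m); P=unproj(im,np.c_[u,v],z); return P[np.linalg.norm(P-xy,axis=1)<rad]
E
python3 - <<'E'
from h import *
im=get_image("top"); print(-cv2.Rodrigues(im["rvec"])[0].T@np.array(im["tvec"]).ravel())
A=cv2.resize(im["image"][255:330,215:455],None,fx=3.3,fy=3.3,interpolation=cv2.INTER_CUBIC)
for p,yaws in (([566,95],0),([500,-101],0),([607,-292],0)):
    # axis top point, and rays every 30 deg
    for a in range(0,360,30):
        q=[p[0]+55*np.cos(np.radians(a)),p[1]+55*np.sin(np.radians(a)),170]
        u=(proj(im,q)[0]-[215,255])*3.3; cv2.circle(A,tuple(u.astype(int)),1,(0,255,255),-1)
        if a==180: cv2.circle(A,tuple(u.astype(int)),3,(255,255,255),-1)
    u=(proj(im,[*p,186])[0]-[215,255])*3.3; cv2.circle(A,tuple(u.astype(int)),2,(0,0,0),-1)
cv2.imwrite("pics/topc.png",A)
E
```

```text
[ 498.66897305   -4.33751081 1486.3459127 ]
```

View pics/topc.png

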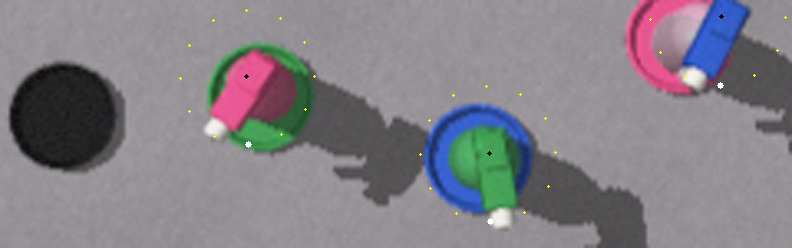

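```bash
cat >> h.py <<'E'
def delta(x,y,z,psi):
    s=get_state(); from scipy.spatial.transform import Rotation as Ro
    R=Ro.from_euler("xyz",s["orientation"],degrees=True)
    d=R.inv().apply(np.array([x,y,z])-s["ee_pos"]); dy=-((psi-s["orientation"][2]+180)%360-180)
    n=np.ceil(max(np.linalg.norm(d)/38,abs(dy)/7)); print("t",round(s["clock"],1),"delta",np.round(d,1),"yaw",round(dy,1),"rows",n,"at",np.round(s["ee_pos"],1),np.round(s["orientation"],1),"w",round(s["gripper_width"],3))
E
python3 -c "
from h import *
delta(566,94,260,148)"
```

```text
t 1.1 delta [-527.5 -449.3  -28.7] yaw 18.3 rows 19.0 at [160.3 655.7 231.4] [180.   -0.  166.3] w 1.003
```

{"fn": "apply_moves", "kwargs": {
  "deltas": [
    [100,[-15,-12,-10],0],
    [100,[-40,-34,-20],1],
    [100,[-68,-58,-29],2],
    [100,[-96,-82,-29],4],
    [100,[-124,-106,-29],5],
    [100,[-152,-130,-29],6],
    [100,[-180,-154,-29],7],
    [100,[-208,-178,-29],8],
    [100,[-236,-202,-29],9],
    [100,[-264,-226,-29],10],
    [100,[-292,-250,-29],11],
    [100,[-320,-274,-29],12]
  ],
  "squeeze": 40
}}

```text
clock: 2.15
ee_pos: [406.8, 312.0, 260.7]
orientation: [179.9, 0.0, 154.2]
force: [1.4, -0.6, -0.3]
gripper_width: 1.003
```

```bash
python3 -c "
from h import *
delta(566,94,260,148)"
```

```text
t 2.1 delta [-238.1 -127.1    0.6] yaw 6.2 rows 8.0 at [406.8 312.  260.7] [179.9   0.  154.2] w 1.003
```

{"fn": "apply_moves", "kwargs": {
  "deltas": [
    [100,[-32,-17,0],1],
    [100,[-64,-34,0],2],
    [100,[-96,-51,0],3],
    [100,[-128,-68,0],4],
    [100,[-160,-85,0],5],
    [100,[-192,-102,0],6],
    [100,[-220,-117,0],6],
    [100,[-238,-127,0],6],
    [100,[-238,-127,0],6],
    [100,[-238,-127,0],6]
  ]
}}

```text
clock: 2.98
ee_pos: [565.7, 94.6, 260.2]
orientation: [-180.0, -0.0, 148.1]
force: [-0.4, 0.6, -0.2]
gripper_width: 1.003
```

```bash
python3 - <<'E'
from h import *
im=snap("wrist","w1"); 
for n in ("bottle_pink_center","tray_green"): print(n,[(np.round(d["xyz"],1),round(d["conf"],2)) for d in spotter.mark_of("wrist",n)[:2]])
delta(566,94,151,148)
E
```

```text
bottle_pink_center []
tray_green []
t 3.1 delta [ -3.1  -2.3 109.2] yaw 0.4 rows 3.0 at [564.6  97.5 260.2] [ 1.800e+02 -1.000e-01  1.484e+02] w 1.001
```

View pics/w1.png

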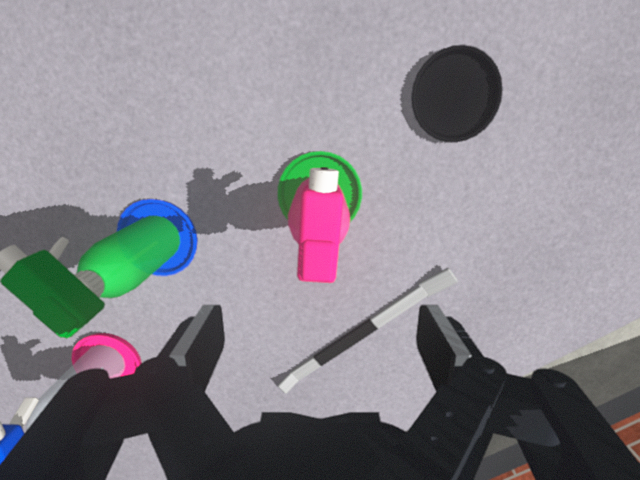

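```bash
python3 - <<'E'
from h import *
im=get_image("wrist")
print(proj(im,[[566,94,189],[566,94,3],[562,97,12],[541,283,12]]).round())
print("green tray rim",unproj(im,[[320,189]],12),"black",unproj(im,[[456,93]],12),"blue",unproj(im,[[159,236]],12),"head edges z189",unproj(im,[[300,280],[338,280],[319,242]],187), "nozzle",unproj(im,[[323,180]],175))
print(np.round(get_state()["ee_pos"],1))
E
```

```text
[[318. 260.]
 [319. 203.]
 [319. 200.]
 [456.  95.]]
green tray rim [[551.64674781 104.83557353]] black [[539.41534087 283.76053145]] blue [[497.39880071 -91.76649063]] head edges z189 [[572.80147362  75.19301544]
 [586.65272368  97.68856406]
 [555.99641159 101.06058725]] nozzle [[523.69136106 124.07732147]]
[564.6  97.5 260.3]
```

```bash
python3 - <<'E'
from h import *
from scipy.optimize import least_squares
t=get_image("top"); w=get_image("wrist")
C={"green":((40,80),(561,98)),"blue":((105,125),(499,-101)),"pink":((155,178),(608,-293)),"black":(None,(541,283))}
for n,(h,xy) in C.items():
  for nm,im in(("top",t),("wrist",w)):
    hsv=cv2.cvtColor(im["image"],cv2.COLOR_BGR2HSV)
    m=(hsv[...,2]<60) if h is None else (hsv[...,0]>=h[0])&(hsv[...,0]<=h[1])&(hsv[...,1]>120)&(hsv[...,2]>60)
    v,u=np.nonzero(m)
    if len(u)<30: continue
    P=unproj(im,np.c_[u,v],12); d=np.linalg.norm(P-xy,axis=1); P=P[d<65]
    if len(P)<30: continue
    # ring: outermost points per angle bin, robust circle with radius 50
    c=np.array(xy,float)
    for _ in range(5):
        a=np.degrees(np.arctan2(*(P-c).T[::-1]))//10; r=np.linalg.norm(P-c,axis=1)
        E=np.array([P[a==k][np.argmax(r[a==k])] for k in np.unique(a)])
        c=least_squares(lambda q:np.linalg.norm(E-q,axis=1)-49,c,loss="soft_l1",f_scale=2).x
    print(n,nm,c.round(1),len(E),"resid",np.round(np.sort(np.abs(np.linalg.norm(E-c,axis=1)-49))[[len(E)//2,-1]],1))
E
```

```text
green top [558.   99.6] 9 resid [1.3 2.4]
green wrist [557.7  98. ] 27 resid [0.6 2. ]
blue top [ 497.4 -102.1] 33 resid [0.8 2.3]
blue wrist [498.1 -98.7] 28 resid [0.4 1.2]
pink top [ 602.5 -290.3] 27 resid [0.7 3.5]
pink wrist [ 599.3 -282.7] 26 resid [ 2.  19.2]
black top [543.2 278.8] 36 resid [1.7 5. ]
black wrist [543.4 280.3] 36 resid [0.9 1.4]
```

{"fn": "apply_moves", "kwargs": {
  "deltas": [
    [100,[0,0,20],0],
    [100,[0,0,50],0],
    [100,[0,0,80],0],
    [100,[0,0,100],0],
    [100,[0,0,108],0],
    [100,[0,0,108],0],
    [20,[0,0,108],0],
    [20,[0,0,108],0],
    [20,[0,0,108],0],
    [20,[0,0,108],0],
    [20,[0,0,108],0],
    [20,[0,0,108],0]
  ],
  "squeeze": 30
}}

```text
clock: 4.28
ee_pos: [565.9, 95.4, 153.4]
orientation: [179.9, 0.1, 148.2]
force: [-1.4, -1.1, 4.8]
gripper_width: 0.334
```

{"fn": "apply_moves", "kwargs": {
  "deltas": [
    [15,[0,0,0],0],
    [15,[0,0,0],0],
    [15,[0,0,-10],0],
    [15,[0,0,-30],0],
    [15,[0,0,-50],0],
    [15,[10,12,-55],0],
    [15,[30,37,-55],0],
    [15,[54,66,-55],0],
    [15,[78,96,-55],0],
    [15,[100,123,-55],0],
    [15,[113,140,-55],0],
    [15,[118,146,-55],0]
  ]
}}

```text
clock: 5.28
ee_pos: [539.9, 287.8, 207.3]
orientation: [179.9, -0.1, 148.7]
force: [0.1, 0.9, -1.1]
gripper_width: 0.335
```

```bash
python3 - <<'E'
from h import *
snap("scene","s1"); snap("wrist","w2")
i=np.hstack([cv2.imread("pics/s1.png")[90:330,200:500],cv2.resize(cv2.imread("pics/w2.png"),(400,240),0,0,cv2.INTER_AREA) if 0 else cv2.resize(cv2.imread("pics/w2.png"),(320,240))]); cv2.imwrite("pics/c2.png",i)
print([(d["xyz"],d["conf"]) for d in spotter.mark_of("scene","bottle_pink_center")[:1]])
delta(543,281,152,148)
E
```

```text
[([541.1, 287.2, 153.8], 0.98)]
t 5.4 delta [-1.3  0.4 55.3] yaw 0.3 rows 2.0 at [541.7 281.4 207.3] [-179.9    0.   148.3] w 0.332
```

View pics/c2.png

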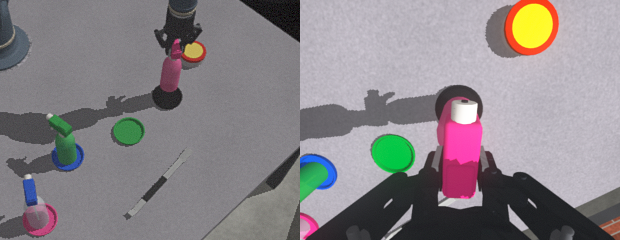

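The bottle is held upright just over the black tray (scene crop ~(168,95)). Lowering it.

{"fn": "apply_moves", "kwargs": {
  "deltas": [
    [15,[-1,0,15],0],
    [15,[-1,0,32],0],
    [15,[-1,0,46],0],
    [15,[-1,0,52],0],
    [15,[-1,0,54],0],
    [15,[-1,0,55],0],
    [15,[-1,0,55],0],
    [50,[-1,0,55],0],
    [100,[-1,0,55],0],
    [100,[-1,0,55],0],
    [100,[-1,0,55],0],
    [100,[-1,0,55],0]
  ]
}}

```text
clock: 6.43
ee_pos: [542.6, 281.6, 152.4]
orientation: [180.0, -0.0, 148.3]
force: [0.5, 0.3, -0.4]
gripper_width: 0.996
```

{"fn": "apply_moves", "kwargs": {
  "deltas": [
    [100,[0,0,0],0],
    [100,[0,0,-15],0],
    [100,[0,0,-45],0],
    [100,[0,0,-80],0],
    [100,[0,0,-108],0],
    [100,[0,0,-108],0]
  ]
}}

```text
clock: 6.93
ee_pos: [545.8, 282.9, 267.1]
orientation: [179.4, 0.3, 148.3]
force: [1.3, -0.2, 1.5]
gripper_width: 0.999
```

```bash
python3 - <<'E'
from h import *
for c in("top","scene"): 
    snap(c,c+"3"); print([(d["xyz"],d["conf"]) for d in spotter.mark_of(c,"bottle_pink_center")[:1]])
delta(500,-101,260,191)
E
```

```text
[([546.3, 277.1, 97.6], 0.83)]
[([543.1, 278.4, 98.1], 0.77)]
t 7.1 delta [-165.5 -347.1   -0.5] yaw -42.7 rows 11.0 at [541.8 281.3 259.1] [-1.799e+02 -1.000e-01  1.483e+02] w 1.001
```

{"fn": "apply_moves", "kwargs": {
  "deltas": [
    [100,[-9,-18,0],-2],
    [100,[-25,-52,0],-6],
    [100,[-42,-87,0],-10],
    [100,[-59,-122,0],-15],
    [100,[-76,-158,0],-20],
    [100,[-93,-194,0],-25],
    [100,[-110,-230,0],-30],
    [100,[-127,-266,0],-34],
    [100,[-143,-300,0],-38],
    [100,[-156,-328,0],-41],
    [100,[-163,-343,0],-43],
    [100,[-165,-347,0],-43]
  ]
}}

```text
clock: 8.13
ee_pos: [498.6, -104.3, 259.0]
orientation: [-180.0, -0.2, -169.1]
force: [-0.5, 0.3, -0.5]
gripper_width: 1.0
```

{"fn": "apply_moves", "kwargs": {
  "deltas": [
    [100,[0,0,0],0],
    [100,[0,0,0],0],
    [100,[0,0,0],0]
  ]
}}

```text
clock: 8.38
ee_pos: [500.5, -98.2, 259.6]
orientation: [179.9, -0.1, -168.6]
force: [-0.6, -0.3, -0.0]
gripper_width: 1.004
```

```bash
python3 - <<'E'
from h import *
im=snap("wrist","w4"); print(proj(im,[[500,-101,189]]).round())
delta(500,-101,152,191)
E
```

```text
[[316. 255.]]
t 8.4 delta [  1.   -2.6 107.8] yaw 0.4 rows 3.0 at [500.6 -98.3 259.8] [ 180.    -0.  -168.6] w 1.002
```

View pics/w4.png

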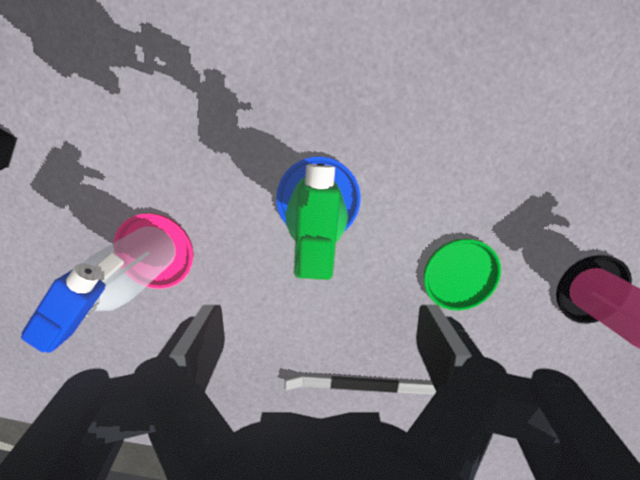

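Green head is centred at (317,240) between the fingers, nearly parallel. Down and grip.

{"fn": "apply_moves", "kwargs": {
  "deltas": [
    [100,[0,-1,20],0],
    [100,[0,-2,50],0],
    [100,[0,-2,80],0],
    [100,[0,-2,100],0],
    [100,[0,-2,108],0],
    [100,[0,-2,108],0],
    [15,[0,-2,108],0],
    [15,[0,-2,108],0],
    [15,[0,-2,108],0],
    [15,[0,-2,108],0],
    [15,[0,-2,108],0],
    [15,[0,-2,108],0]
  ]
}}

```text
clock: 9.43
ee_pos: [501.5, -102.3, 153.3]
orientation: [-180.0, 0.1, -168.7]
force: [-0.5, 0.5, 5.8]
gripper_width: 0.335
```

```bash
python3 - <<'E'
from h import *
delta(558,98.5,152,191)
E
```

```text
t 9.4 delta [-94.7 185.9   1.5] yaw 0.3 rows 6.0 at [ 501.5 -102.3  153.3] [-1.800e+02  1.000e-01 -1.687e+02] w 0.335
```

{"fn": "apply_moves", "kwargs": {
  "deltas": [
    [15,[0,0,0],0],
    [15,[0,0,0],0],
    [15,[0,0,-10],0],
    [15,[0,0,-30],0],
    [15,[0,0,-50],0],
    [15,[-8,15,-55],0],
    [15,[-24,46,-55],0],
    [15,[-42,82,-55],0],
    [15,[-61,118,-55],0],
    [15,[-79,153,-55],0],
    [15,[-91,176,-55],0],
    [15,[-95,184,-55],0]
  ]
}}

```text
clock: 10.43
ee_pos: [558.5, 102.7, 207.4]
orientation: [179.9, 0.1, -168.3]
force: [0.3, 0.9, 0.1]
gripper_width: 0.331
```

{"fn": "apply_moves", "kwargs": {
  "deltas": [
    [15,[0,0,0],0],
    [15,[0,0,0],0]
  ]
}}

```text
clock: 10.6
ee_pos: [557.7, 95.5, 207.2]
orientation: [-179.9, -0.1, -168.8]
force: [-0.6, -0.3, -0.9]
gripper_width: 0.328
```

```bash
python3 - <<'E'
from h import *
snap("scene","s5"); print([(d["xyz"],d["conf"]) for d in spotter.mark_of("scene","bottle_green_center")[:1]])
delta(558,98.5,152,191)
E
```

```text
[([557.8, 92.6, 150.2], 0.64)]
t 10.7 delta [-1.2  4.4 55.4] yaw 0.1 rows 2.0 at [557.7  94.  207.4] [-179.9   -0.  -168.9] w 0.333
```

{"fn": "apply_moves", "kwargs": {
  "deltas": [
    [15,[-1,2,15],0],
    [15,[-1,2,32],0],
    [15,[-1,2,46],0],
    [15,[-1,2,52],0],
    [15,[-1,2,54],0],
    [15,[-1,2,55],0],
    [15,[-1,2,55],0],
    [50,[-1,2,55],0],
    [100,[-1,2,55],0],
    [100,[-1,2,55],0],
    [100,[-1,2,55],0],
    [100,[-1,2,55],0]
  ]
}}

```text
clock: 11.7
ee_pos: [558.6, 98.8, 152.3]
orientation: [180.0, 0.0, -168.7]
force: [-0.2, 0.3, -0.3]
gripper_width: 0.991
```

{"fn": "apply_moves", "kwargs": {
  "deltas": [
    [100,[0,0,0],0],
    [100,[0,0,-15],0],
    [100,[0,0,-45],0],
    [100,[0,0,-80],0],
    [100,[0,0,-108],0],
    [100,[0,0,-108],0],
    [100,[0,0,-108],0]
  ]
}}

```text
clock: 12.28
ee_pos: [559.5, 99.0, 262.1]
orientation: [180.0, 0.2, -168.7]
force: [-0.4, -0.4, -0.4]
gripper_width: 0.999
```

```bash
python3 - <<'E'
from h import *
for c in("top","scene"): 
    snap(c,c+"6"); print([(d["xyz"],d["conf"]) for d in spotter.mark_of(c,"bottle_green_center")[:1]])
delta(605,-292,260,157)
E
```

```text
[([561.1, 100.5, 94.3], 0.51)]
[([559.5, 93.9, 95.4], 0.88)]
t 12.5 delta [  29.9 -392.5   -1.2] yaw 34.3 rows 11.0 at [557.6  98.7 258.7] [-180.    -0.2 -168.7] w 1.004
```

Green is placed. Now to the clear bottle.

{"fn": "apply_moves", "kwargs": {
  "deltas": [
    [100,[1,-18,0],1],
    [100,[4,-54,0],4],
    [100,[8,-93,0],8],
    [100,[11,-132,0],12],
    [100,[14,-172,0],16],
    [100,[17,-212,0],20],
    [100,[20,-252,0],24],
    [100,[23,-292,0],28],
    [100,[26,-330,0],31],
    [100,[28,-365,0],33],
    [100,[30,-385,0],34],
    [100,[30,-392,0],34]
  ]
}}

```text
clock: 13.48
ee_pos: [603.3, -297.8, 259.1]
orientation: [-179.8, -0.1, 156.8]
force: [0.1, -0.9, 0.5]
gripper_width: 1.0
```

{"fn": "apply_moves", "kwargs": {
  "deltas": [
    [100,[0,0,0],0],
    [100,[0,0,0],0],
    [100,[0,0,0],0]
  ]
}}

```text
clock: 13.73
ee_pos: [606.0, -289.3, 259.7]
orientation: [179.9, -0.1, 157.4]
force: [-0.4, 1.2, 0.5]
gripper_width: 0.996
```

```bash
python3 - <<'E'
from h import *
im=snap("wrist","w7"); print(proj(im,[[605,-292,189]]).round())
delta(605,-292,152,157)
E
```

```text
[[317. 256.]]
t 13.8 delta [-1.00e-01 -3.20e+00  1.08e+02] yaw 0.4 rows 3.0 at [ 606.2 -289.1  260. ] [ 1.799e+02 -1.000e-01  1.574e+02] w 1.001
```

View pics/w7.png

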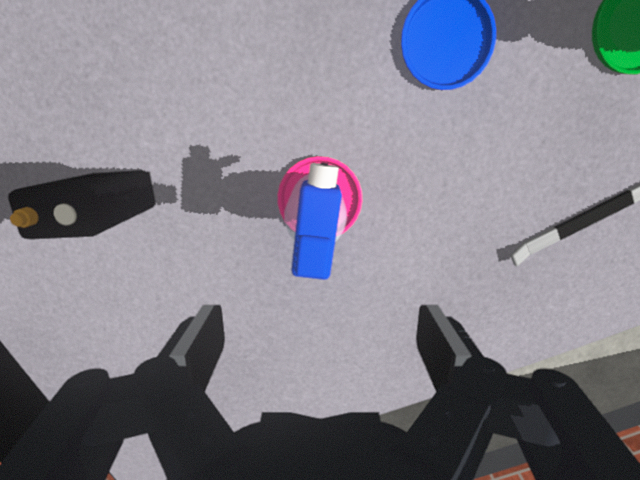

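Clear bottle's blue head is at (316,230), turned about 5° clockwise relative to the tool; I correct it on the way down.

{"fn": "apply_moves", "kwargs": {
  "deltas": [
    [100,[0,-1,15],3],
    [100,[0,-3,45],5],
    [100,[0,-3,80],5],
    [100,[0,-3,100],5],
    [100,[0,-3,108],5],
    [100,[0,-3,108],5],
    [15,[0,-3,108],5],
    [15,[0,-3,108],5],
    [15,[0,-3,108],5],
    [15,[0,-3,108],5],
    [15,[0,-3,108],5],
    [15,[0,-3,108],5]
  ]
}}

```text
clock: 14.78
ee_pos: [605.4, -294.6, 153.6]
orientation: [180.0, 0.1, 152.3]
force: [-0.5, -0.1, 4.6]
gripper_width: 0.324
```

```bash
python3 - <<'E'
from h import *
delta(498,-100,152,152)
E
```

```text
t 14.8 delta [185.6 122.2   1.2] yaw 0.3 rows 6.0 at [ 605.4 -294.6  153.6] [1.800e+02 1.000e-01 1.523e+02] w 0.324
```

{"fn": "apply_moves", "kwargs": {
  "deltas": [
    [15,[0,0,0],0],
    [15,[0,0,-10],0],
    [15,[0,0,-30],0],
    [15,[0,0,-50],0],
    [15,[12,8,-55],0],
    [15,[38,25,-55],0],
    [15,[69,45,-55],0],
    [15,[101,66,-55],0],
    [15,[133,87,-55],0],
    [15,[160,105,-55],0],
    [15,[178,117,-55],0],
    [15,[185,121,-55],0]
  ]
}}

```text
clock: 15.78
ee_pos: [494.2, -96.5, 206.4]
orientation: [179.9, -0.2, 152.6]
force: [-0.5, 0.0, -0.9]
gripper_width: 0.325
```

{"fn": "apply_moves", "kwargs": {
  "deltas": [
    [15,[0,0,0],0],
    [15,[0,0,0],0],
    [15,[0,0,0],0]
  ]
}}

```text
clock: 16.03
ee_pos: [497.5, -102.4, 207.4]
orientation: [-180.0, 0.1, 152.2]
force: [0.9, -0.8, -0.2]
gripper_width: 0.328
```

```bash
python3 - <<'E'
from h import *
snap("scene","s8"); print([(d["xyz"],d["conf"]) for d in spotter.mark_of("scene","bottle_clear_center")[:1]])
delta(498,-100,152,152)
E
```

```text
[([493.4, -104.5, 151.8], 0.94)]
t 16.1 delta [ 0.8  2.5 55.3] yaw 0.1 rows 2.0 at [ 497.5 -102.6  207.3] [-180.     0.   152.1] w 0.322
```

{"fn": "apply_moves", "kwargs": {
  "deltas": [
    [15,[0,1,15],0],
    [15,[0,1,32],0],
    [15,[0,1,46],0],
    [15,[0,1,52],0],
    [15,[0,1,54],0],
    [15,[0,1,55],0],
    [15,[0,1,55],0],
    [50,[0,1,55],0],
    [100,[0,1,55],0],
    [100,[0,1,55],0],
    [100,[0,1,55],0],
    [100,[0,1,55],0]
  ]
}}

```text
clock: 17.13
ee_pos: [497.7, -100.3, 152.2]
orientation: [-180.0, 0.0, 152.3]
force: [-0.1, 0.7, -0.6]
gripper_width: 0.994
```

{"fn": "apply_moves", "kwargs": {
  "deltas": [
    [100,[0,0,0],0],
    [100,[0,0,-15],0],
    [100,[0,0,-45],0],
    [100,[0,0,-80],0],
    [100,[0,0,-108],0],
    [100,[0,0,-108],0],
    [100,[0,0,-108],0]
  ]
}}

```text
clock: 17.72
ee_pos: [498.5, -100.3, 261.8]
orientation: [179.9, 0.2, 152.3]
force: [0.2, 0.4, -0.8]
gripper_width: 1.006
```

```bash
python3 - <<'E'
from h import *
for c in("top","scene"): 
    snap(c,c+"9"); print([(d["xyz"],d["conf"]) for d in spotter.mark_of(c,"bottle_clear_center")[:1]])
delta(543,281,260,148.2)
E
```

```text
[]
[([495.6, -105.9, 93.8], 0.76)]
t 17.9 delta [136.3 358.7  -1.2] yaw 4.1 rows 11.0 at [496.7 -99.9 258.9] [-1.799e+02 -1.000e-01  1.523e+02] w 1.002
```

{"fn": "apply_moves", "kwargs": {
  "deltas": [
    [100,[6,17,0],1],
    [100,[19,50,0],1],
    [100,[32,85,0],2],
    [100,[46,121,0],2],
    [100,[60,158,0],2],
    [100,[74,195,0],3],
    [100,[88,232,0],3],
    [100,[102,268,0],4],
    [100,[115,302,0],4],
    [100,[127,334,0],4],
    [100,[134,352,0],4],
    [100,[136,359,0],4]
  ]
}}

```text
clock: 18.92
ee_pos: [543.2, 284.7, 258.5]
orientation: [-179.9, -0.1, 148.6]
force: [-0.6, 1.0, 0.7]
gripper_width: 1.001
```

{"fn": "apply_moves", "kwargs": {
  "deltas": [
    [100,[0,0,0],0],
    [100,[0,0,0],0],
    [100,[0,0,0],0],
    [100,[0,0,0],0]
  ]
}}

```text
clock: 19.25
ee_pos: [544.8, 278.2, 260.6]
orientation: [-180.0, 0.0, 148.0]
force: [0.6, 0.3, 0.1]
gripper_width: 1.003
```

```bash
python3 - <<'E'
from h import *
im=snap("wrist","w10"); t=snap("top","t10"); cv2.imwrite("pics/c10.png",np.hstack([cv2.resize(im["image"],(440,330)),t["image"][120:450,140:500]]))
delta(543,281,152,148.2)
E
```

```text
t 19.4 delta [  2.4   0.7 108.7] yaw -0.1 rows 3.0 at [544.6 279.1 260.7] [180.    0.  148.1] w 0.996
```

View pics/c10.png

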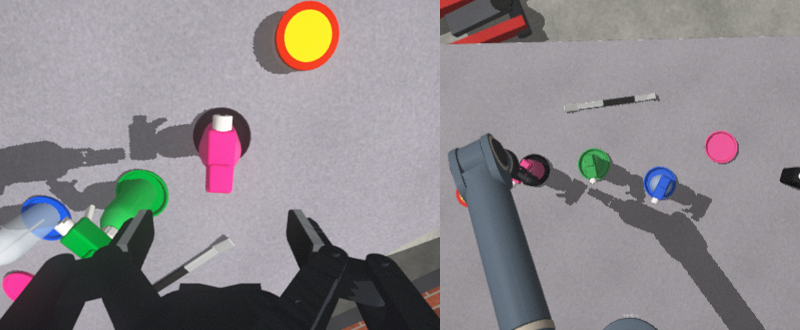

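Pink stands centred in the black tray under the gripper; green and clear stand in their own trays; pink tray is empty (722,147).

{"fn": "apply_moves", "kwargs": {
  "deltas": [
    [100,[1,0,20],0],
    [100,[1,0,50],0],
    [100,[1,0,80],0],
    [100,[1,0,100],0],
    [100,[1,0,108],0],
    [100,[1,0,108],0],
    [15,[1,0,108],0],
    [15,[1,0,108],0],
    [15,[1,0,108],0],
    [15,[1,0,108],0],
    [15,[1,0,108],0],
    [15,[1,0,108],0]
  ]
}}

```text
clock: 20.35
ee_pos: [543.9, 281.1, 153.4]
orientation: [180.0, 0.0, 148.2]
force: [-1.8, -1.7, 5.4]
gripper_width: 0.326
```

{"fn": "apply_moves", "kwargs": {
  "deltas": [
    [15,[0,0,0],0],
    [15,[0,0,-10],0],
    [15,[0,0,-30],0],
    [15,[0,0,-60],0],
    [15,[0,0,-95],0],
    [15,[0,0,-130],0],
    [15,[0,0,-165],0],
    [15,[0,0,-195],0],
    [15,[0,0,-215],0],
    [15,[0,0,-225],0],
    [15,[0,0,-225],0]
  ]
}}

```text
clock: 21.27
ee_pos: [544.2, 281.8, 380.0]
orientation: [179.7, 0.1, 148.3]
force: [0.3, -0.1, -0.4]
gripper_width: 0.332
```

```bash
python3 - <<'E'
from h import *
delta(603,-291,378,148)
E
```

```text
t 21.3 delta [-351.2 -456.3    0.5] yaw 0.3 rows 16.0 at [544.2 281.8 380. ] [1.797e+02 1.000e-01 1.483e+02] w 0.332
```

{"fn": "apply_moves", "kwargs": {
  "deltas": [
    [15,[-5,-6,0],0],
    [15,[-16,-20,0],0],
    [15,[-32,-41,0],0],
    [15,[-50,-65,0],0],
    [15,[-70,-91,0],0],
    [15,[-90,-117,0],0],
    [15,[-110,-143,0],0],
    [15,[-130,-169,0],0],
    [15,[-150,-195,0],0],
    [15,[-170,-221,0],0],
    [15,[-190,-247,0],0],
    [15,[-210,-273,0],0]
  ]
}}

```text
clock: 22.27
ee_pos: [577.1, -63.2, 374.8]
orientation: [-179.9, -0.2, 148.2]
force: [0.6, 0.3, -1.5]
gripper_width: 0.327
```

{"fn": "apply_moves", "kwargs": {
  "deltas": [
    [15,[-20,-26,0],0],
    [15,[-40,-52,0],0],
    [15,[-60,-78,0],0],
    [15,[-80,-104,0],0],
    [15,[-100,-130,0],0],
    [15,[-117,-152,0],0],
    [15,[-130,-170,0],0],
    [15,[-138,-180,0],0],
    [15,[-141,-183,0],0],
    [15,[-141,-183,0],0],
    [15,[-141,-183,0],0],
    [15,[-141,-183,0],0]
  ]
}}

```text
clock: 23.27
ee_pos: [602.6, -289.0, 376.9]
orientation: [179.9, -0.1, 148.4]
force: [0.4, 0.0, -2.0]
gripper_width: 0.327
```

```bash
python3 - <<'E'
from h import *
delta(603,-291,207,148)
E
```

```text
t 23.3 delta [ -1.6  -1.8 169.9] yaw 0.4 rows 5.0 at [ 602.6 -289.   376.9] [ 1.799e+02 -1.000e-01  1.484e+02] w 0.327
```

{"fn": "apply_moves", "kwargs": {
  "deltas": [
    [15,[0,0,10],0],
    [15,[0,-1,30],0],
    [15,[0,-1,58],0],
    [15,[0,-1,88],0],
    [15,[0,-1,118],0],
    [15,[0,-1,145],0],
    [15,[0,-1,162],0],
    [15,[0,-1,170],0],
    [15,[0,-1,170],0],
    [15,[0,-1,170],0]
  ]
}}

```text
clock: 24.1
ee_pos: [602.0, -291.5, 207.7]
orientation: [180.0, 0.0, 148.3]
force: [0.3, -0.3, -0.6]
gripper_width: 0.327
```

```bash
python3 - <<'E'
from h import *
im=snap("scene","s11"); w=snap("wrist","w11"); cv2.imwrite("pics/c11.png",np.hstack([cv2.resize(im["image"][130:370,100:420],(440,330)),cv2.resize(w["image"],(360,330))])); print([(d["xyz"],d["conf"]) for d in spotter.mark_of("scene","bottle_pink_center")[:1]])
delta(603,-291,152,148)
E
```

```text
[([602.2, -294.3, 153.9], 0.79)]
t 24.2 delta [ 0.4  1.4 57.1] yaw 0.3 rows 2.0 at [ 602.5 -292.3  209.1] [180.    0.2 148.3] w 0.329
```

View pics/c11.png

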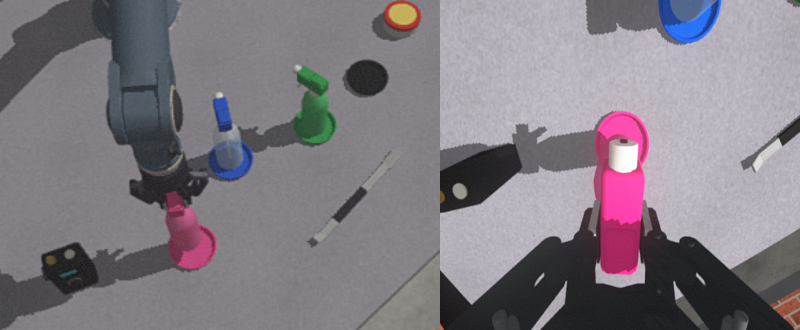

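The pink bottle hangs upright over the pink tray (scene crop ~(190,250)), well clear of the inflator. Lowering it.

{"fn": "apply_moves", "kwargs": {
  "deltas": [
    [15,[0,0,15],0],
    [15,[0,0,32],0],
    [15,[0,0,46],0],
    [15,[0,0,52],0],
    [15,[0,0,54],0],
    [15,[0,0,55],0],
    [15,[0,0,55],0],
    [50,[0,0,55],0],
    [100,[0,0,55],0],
    [100,[0,0,55],0],
    [100,[0,0,55],0],
    [100,[0,0,55],0]
  ]
}}

```text
clock: 25.25
ee_pos: [601.6, -291.9, 152.2]
orientation: [180.0, -0.0, 148.3]
force: [0.4, 0.2, 0.5]
gripper_width: 0.994
```

{"fn": "apply_moves", "kwargs": {
  "deltas": [
    [100,[0,0,0],0],
    [100,[0,0,-15],0],
    [100,[0,0,-45],0],
    [100,[0,0,-80],0],
    [100,[0,0,-115],0],
    [100,[0,0,-150],0],
    [100,[0,0,-180],0],
    [100,[0,0,-200],0],
    [100,[0,0,-200],0],
    [100,[0,0,-200],0]
  ]
}}

```text
clock: 26.08
ee_pos: [601.8, -292.3, 353.5]
orientation: [180.0, 0.1, 148.3]
force: [-0.0, 0.2, -1.4]
gripper_width: 0.998
```

```bash
python3 - <<'E'
from h import *
s=snap("scene","s12"); t=snap("top","t12")
for c in("top","scene"):
  for n in N[:3]+N[7:]: print(c,n,[(np.round(d["xyz"]),round(d["conf"],2)) for d in spotter.mark_of(c,n)[:1]])
cv2.imwrite("pics/c12.png",np.hstack([cv2.resize(s["image"][130:370,100:420],(440,330)),t["image"][120:450,160:520]])); delta(603,-291,352,148)
E
```

```text
top bottle_pink_center [(array([ 606., -294.,   98.]), 0.69)]
top bottle_green_center [(array([558., 100.,  95.]), 0.73)]
top bottle_clear_center [(array([ 499., -101.,   94.]), 0.58)]
top inflator_center [(array([ 500., -502.,   61.]), 0.87)]
top tyre_lever [(array([752.,  35.,   3.]), 0.96)]
top polish_tin [(array([484., 466.,  -2.]), 0.71)]
scene bottle_pink_center [(array([ 604., -294.,   97.]), 0.96)]
scene bottle_green_center [(array([560.,  95.,  97.]), 0.81)]
scene bottle_clear_center [(array([ 498., -103.,   96.]), 0.68)]
scene inflator_center [(array([ 504., -505.,   66.]), 0.92)]
scene tyre_lever [(array([751.,  42.,  -3.]), 0.97)]
scene polish_tin [(array([482., 462.,   2.]), 0.75)]
t 26.8 delta [-0.7  1.6  0.2] yaw 0.3 rows 1.0 at [ 601.6 -292.   352.2] [180.   -0.  148.3] w 1.001
```

View pics/c12.png

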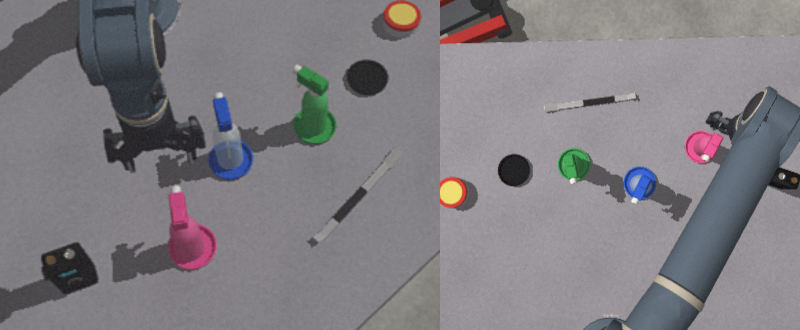

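All three bottles stand upright in their own trays, the black tray is empty (514,169) and the gripper is clear.

```bash
python3 -c "
from h import *
print(order.job_done())"
```

```text
the job is handed in; nothing more can be done
None
```

I swapped the bottles round and handed the job in at about 27 s on the robot's clock. The order was pink to the black tray, green to the green tray, clear to the blue tray, then pink from the black tray to the pink tray.

- **Bottles:** My last pictures and both cameras' network readings show all three upright on the floors of their own trays. Their axes read within about 6 mm of the tray centres, against the 17 mm allowed.
- **Black tray:** It is empty again. While pink was parked there it read within about 5 mm of the centre, with its point at 98 mm (limit 101 mm). The network does not report tilt, so uprightness was judged from the pictures.
- **Bystanders:** The inflator, tyre lever and polish tin read within about 5 mm of where they started, which is about the accuracy of the networks.
- **Robot:** The gripper is open and raised 200 mm above where it released the pink bottle, touching nothing. Wrist-force readings stayed small throughout, at most about 6 N.
- **Disagreements:** The networks' and my own fits of the trays differed by up to about 7 mm, so I used values in between. The top camera once missed the clear bottle, but saw it in the final check.

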